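# Press the tight collar home with the fitting sleeve

### The job

Slip the tall steel fitting sleeve over the upright stub shaft of the grey bearing unit, feeling your way because the shaft stands out of plumb, and with the sleeve (not your fingers) push the tight collar on the shaft down until it is fully home. Work gently: the sleeve must slide freely, with no more than about 10 N on the shaft until it meets the collar, and never press or knock with more than about 30 N. Leave the sleeve standing square on the collar, let go, and do not disturb the other things on the bench.

Things in the scene. Friction and masses are not known exactly. Their poses are not given: they have to be found in the camera images.
- sleeve_mid (a point): Centre (half-way up, on the axis) of the fitting sleeve: a plain loose steel tube standing on end, 44 mm outside diameter, 80 mm tall, about 0.3 kg. Its bore is open at both ends: 22 mm diameter in the lowest 20 mm, 32 mm above that. z is its axis, up. It is the taller and slimmer of the two steel sleeves on the bench.
- housing: Grey bearing unit fixed flat on the bench: square 120 x 120 x 14 mm flange with a round boss to 40 mm high; origin at the centre of its underside, z up. A steel stub shaft and a collar stand on its axis. The shaft's lean has nothing to do with the unit's yaw.
- shaft_foot (a point): Point on the unit's axis 10 mm above the bench about which the stub shaft leans. The shaft is rigid, 20 mm diameter, reaches 135 mm above the bench, its top 10 mm tapered to a flat nose 6 mm wide. It leans about 2.5 to 3 degrees (0.042 to 0.053 rad) in any direction, so its tip is 5 to 6.7 mm off the unit's axis. The lean is not measured; this frame stays upright.
- collar_home (a point): Fixed point on the unit's axis 60 mm above the bench: where the collar's top face is when home on its hard stop. The dark steel collar, 42 mm diameter, 14 mm thick, slides along the shaft with a drag of about 12 N; at the start its top stands 68 to 80 mm above the bench. With the sleeve on the home collar the sleeve's centre is 100 mm above the bench and 35 mm of shaft is above that centre.
- short_sleeve: Bystander: short thick steel sleeve, 50 mm diameter, 35 mm tall, small bore (16 mm, does not fit the shaft). Origin at the centre of its underside. Leave alone.
- pillow_block: Bystander: grey pillow block housing, 130 x 36 mm foot, 80 mm tall, origin under its centre. Leave alone.
- hammer: Bystander: stubby hammer with a white nylon head lying on the bench, 180 mm long, about 37 mm high, origin on the bench under its middle. Leave alone.
- bearing_cup: Bystander: grey cup, 82 mm wide, 42 mm high with the dull silver spare bearing insert in it, origin at the centre of its underside. Leave alone.
Mind the look-alikes: they are no part of the job. What is shaped like the housing but red is not meant. What is shaped like the part that bears sleeve_mid but red is not meant.

How it is judged (in metres and radians):
On the way:
1. the sleeve is threaded onto the shaft (horizontal distance between sleeve_mid and housing below 0.016 m and height (world z) of sleeve_mid below 0.164 m), for 0.2 s.
At the end, for the whole second after the job is handed in: The sleeve stands upright and at rest around the shaft on the collar, its centre within 10 mm of the unit's axis and its axis within 0.075 rad of vertical, with the collar home: the sleeve's centre is 96 to 102 mm above the bench (horizontal distance between sleeve_mid and housing below 0.01 m and z of sleeve_mid in the frame of housing between 0.096 and 0.102 m and angle between sleeve_mid's own z axis and vertical below 0.075 rad and linear speed of sleeve below 0.01 m/s); the robot touches nothing.
It fails at once if on its way down, before it meets the collar, the sleeve binds or jams on the shaft with more than 14 N (height (world z) of sleeve_mid above 0.124 m and contact force between sleeve and housing above 14 N).
It fails at once if the sleeve knocks or loads the bearing unit, its shaft or its collar with more than 35 N (contact force between sleeve and housing above 35 N).
It fails at once if the hand pushes on the bearing unit, its shaft or its collar directly (contact force between the fingers and housing above 5 N).
It fails at once if a bystander is shifted by more than 30 mm (distance of any of short_sleeve, pillow_block, hammer, bearing_cup from where it was at the start of the episode above 0.03 m).
It also fails if it takes over 72 s, if anything falls off the work surface, if the arm or the gripper's body presses on something with over 40 N, if the wrist force passes 120 N, or if a joint passes its speed limit or range.

### The arm

A 7-joint arm with a two-finger parallel gripper is mounted at the origin on the work surface. World frame = base frame: x ahead of the robot, y to its left, z up, the work surface at z = 0. Lengths are in mm, angles in rad, forces in N, time in s.
With the tool pointing down it reaches from about 350 to 900 mm from the base axis. Payload 7.2 kg.
Tool frame: the origin (TCP) lies midway between the tips of the shut fingers; the grasp point (between the pads) lies 19 mm behind it (robot.tcp_to_grasp is the distance from the TCP to the grasp point, in mm); z points along the fingers, y is the line along which they close (so a half turn about z gives the same grasp; the last joint's range is limited). The gripper opens to 88 mm and grips with 3 to 60 N. Pads are 20 mm wide; open, the fingers measure 115 mm over their backs; the gripper's body (75 mm by 178 mm) begins 61 mm behind the grasp point.
Start: joints at [1.113, 0.411, -0.013, 1.596, 0.006, 1.134, -0.082], TCP at [237.491, -578.124, 222.653] pointing down, gripper open.
Joint ranges: [-2.95, 2.95], [-0.29, 1.99], [-1.47, 1.44], [0.14, 2.54], [-1.03, 4.17], [0.13, 1.85], [-2.86, 2.86]. Speed limits (rad/s): [2.39, 2.39, 3.01, 3.01, 3.14, 3.14, 3.14].

### API

Orientations are given as a unit quaternion [w, x, y, z].
In Python, from cell import robot gives the robot as it stands.
- The arm moves only by the tool move_arm, never from a script. Its argument "plan" is a list of rows, each a list of 7 numbers: the turn, a rotation vector about the tool's x, y, z in degrees, then the shift along the tool's x, y, z in cm, then the closure, from -1 (fully open) to 1 (shut). In form: [[rx, ry, rz, x, y, z, gripper], ...]. A call has 1 to 20 rows; each row shifts and turns the commanded pose from where the row before left it, along the tool's axes as they then stand; what a row does not reach is not made up. A row lasts 1/10 s, in which the tool goes at most 50 mm and 8.59 degrees, less where a joint would pass 70% of its speed; a pose out of reach is approached as far as the arm can. A call with a gripper value outside its range is refused whole. The fingers move at their own pace and stop on an object; "newtons" is the grip in N (left out, the last holds). Time passes only in rows, so rows that do not move let the fingers close. It gives the time, the measured TCP pose, the force, the opening and the grip force at its end, in the units of the state.
- robot.sense(): the state, without advancing time (a new reading comes with each control period).
- robot.snapshot(name): name is "scene" or "top" or "wrist"; returns a dict with "color" (400x640x3 uint8, blue, green, red), "intrinsics" (3x3 intrinsics, pixels), "pose" (4x4, takes a point from camera to world coordinates). Camera axes: x right, y down, z forward; pixel columns grow to the right and rows downward; lengths in mm; the calibration is good to about 2 mm. A picture is of the moment at which its call begins. There is no depth.
- robot.hand_in(): hands the job in; it is judged then, once.
The state is a dict: "time_s": time; "qpos": joint angles; "joint_vel": joint speeds; "effort": joint torques, N m; "eef_pos": TCP position; "tool_rot": TCP orientation; "force": force on the tool from outside, world axes, zero at the start; "wrist_torque": the same for the moment, N m; "opening": finger opening in mm; "finger_force": force on a finger pad.
Only numpy, scipy, OpenCV 4.12 (cv2) and the standard library are available. Lean on these libraries where they do the work, as an engineer would, in place of code of your own. Each camera call takes 0.05 s, during which the arm holds its last target. There are 200 camera calls.

## Working session

There is one attempt and no reset: what is moved stays moved. The work goes in short steps, Python scripts to look and compute and a tool call to move; the robot and the scene stay as the last step left them, time stands still between calls to the robot, and variables do not carry over. Pictures are saved under pics/ and viewed, at most 10 in all, crops included, and the job is handed in when it is done.

Besides the shell and the picture viewer there is one more tool, called after "Request:" as name([rows], argument=value, ...), one row to a line, values as JSON. move_arm: Moves the arm, as the interface text tells. Its arguments: {"type":"object","properties":{"plan":{"type":"array"},"newtons":{"type":"number"}},"required":["plan"]}

```bash
mkdir -p pics; python3 - <<'E'
from cell import robot
import cv2,numpy as np,pickle
for n in("scene","top"):
    s=robot.snapshot(n); cv2.imwrite(f"pics/{n}0.png",s["color"]); pickle.dump(s,open(f"{n}0.pkl","wb"))
    print(n,np.round(s["intrinsics"],1).tolist(),np.round(s["pose"],3).tolist())
s=robot.sense();print(s)
E
```

```text
scene [[508.0, 0.0, 321.6], [0.0, 508.0, 202.0], [0.0, 0.0, 1.0]] [[0.716, 0.574, -0.396, 947.263], [0.698, -0.578, 0.423, -500.01], [0.014, -0.579, -0.815, 934.687], [0.0, 0.0, 0.0, 1.0]]
top [[481.7, 0.0, 324.6], [0.0, 481.7, 191.2], [0.0, 0.0, 1.0]] [[-0.02, -0.999, 0.041, 482.693], [-1.0, 0.019, -0.005, -39.302], [0.004, -0.041, -0.999, 1316.85], [0.0, 0.0, 0.0, 1.0]]
{'time_s': 0.1, 'qpos': array([ 1.11279123,  0.41182776, -0.01271879,  1.59692253,  0.00558989,
        1.13431552, -0.08221153]), 'joint_vel': array([ 4.38633211e-04, -3.01183356e-03,  2.24598406e-04, -5.38190595e-04,
        1.14177754e-03, -3.10395552e-05,  5.23857292e-04]), 'effort': array([ 5.28902281e-03, -5.89087451e+01,  6.45009410e-01, -2.91707075e+01,
       -5.37304161e-02,  1.45856020e-02,  3.41662451e-05]), 'eef_pos': array([ 237.30789876, -577.71466926,  221.9037309 ]), 'tool_rot': array([-6.95204962e-04,  9.81064898e-01,  1.93677952e-01, -1.82868195e-04]), 'force': array([0.97295397, 0.44744528, 0.49905269]), 'wrist_torque': array([-0.0165909 ,  0.05460691,  0.01841046]), 'finger_force': 0.0, 'opening': 87.3354263545901}
```

View pics/scene0.png

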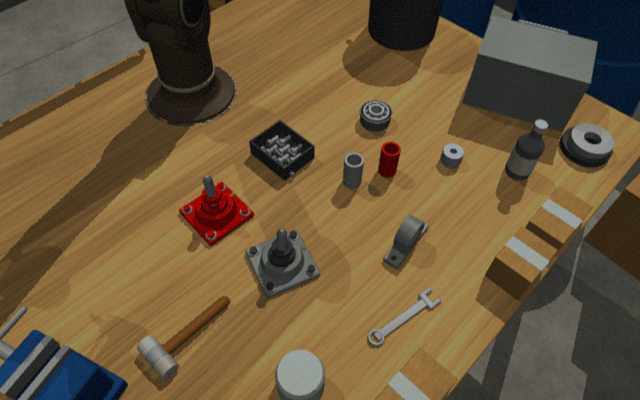

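View pics/top0.png

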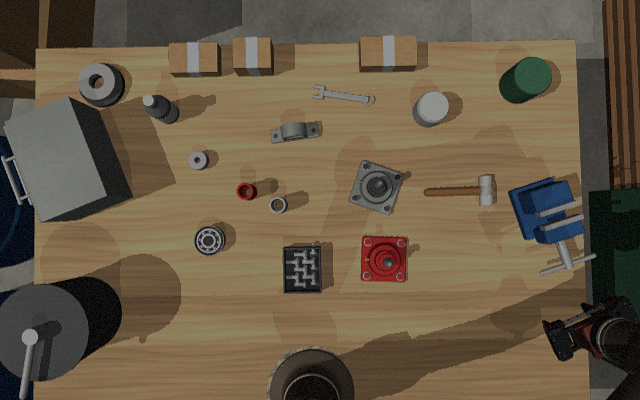

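The sleeve candidates are grey at scene (353,170) / top (278,205), red at scene (389,158) / top (246,191), and the short one at scene (452,155). The grey tall slim one fits the description; the red one is a look-alike. For the unit, grey at top (376,187) is the one meant, not the red at (384,258). I'll confirm this in one enlarged crop.

```bash
cat > h.py <<'E'
import pickle,numpy as np,cv2
def crop(im,u,v,w,h,k):
    c=im[v-h//2:v+h//2,u-w//2:u+w//2]; c=cv2.resize(c,None,fx=k,fy=k,interpolation=cv2.INTER_CUBIC)
    return cv2.convertScaleAbs(c,alpha=1.5)
def ray(s,u,v):
    P=np.array(s["pose"]);d=P[:3,:3]@np.linalg.solve(s["intrinsics"],[u,v,1.]);return P[:3,3],d
def at_z(s,u,v,z):
    o,d=ray(s,u,v);return (o+d*(z-o[2])/d[2])
def proj(s,p):
    P=np.array(s["pose"]);c=P[:3,:3].T@(np.array(p)-P[:3,3]);q=np.array(s["intrinsics"])@c;return q[:2]/q[2]
E
python3 - <<'E'
from h import *
S=pickle.load(open("scene0.pkl","rb"));T=pickle.load(open("top0.pkl","rb"))
a=np.hstack([crop(S["color"],366,166,100,70,4),crop(T["color"],270,200,100,70,4)])
b=np.hstack([crop(S["color"],282,258,100,80,4),crop(T["color"],376,187,100,80,4)])
cv2.imwrite("pics/m1.png",np.vstack([a,b])[:600])
E
```

```text
(no output)
```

View pics/m1.png

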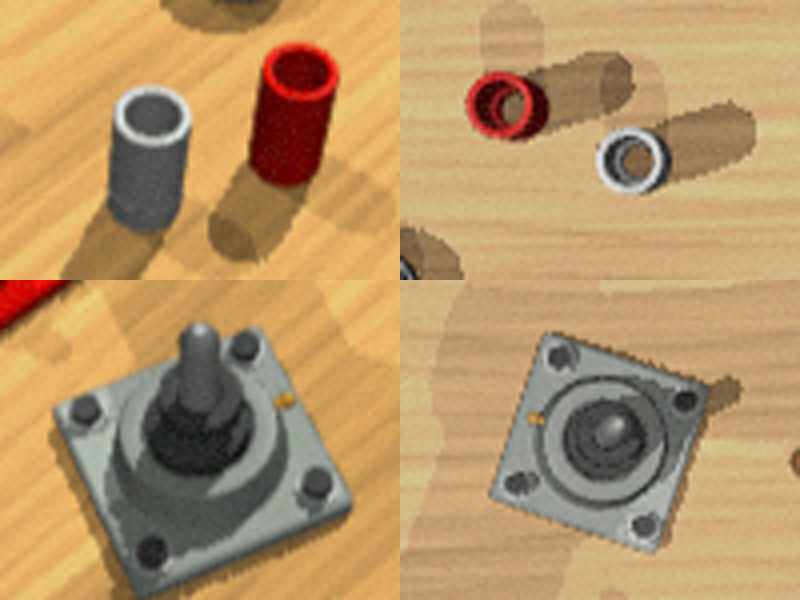

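```bash
python3 - <<'E'
from h import *
S=pickle.load(open("scene0.pkl","rb"));T=pickle.load(open("top0.pkl","rb"))
f=lambda x,y,ox,oy:(ox+(x+.5)/4-.5,oy+(y+.5)/4-.5)
r=lambda a:np.round(a,1).tolist()
print("sleeve S",r(at_z(S,*f(152,116.5,316,131),80)),"T",r(at_z(T,*f(231,160,220,165),80)))
for n,s,c,o in(("S",S,[(55,128),(258,47),(352,218),(140,308)],(232,218)),("T",T,[(145,53),(308,102),(255,270),(90,215)],(326,147))):
    P=np.array([at_z(s,*f(*q,*o),14)[:2] for q in c]);print(n,r(P),r(P.mean(0)),r(np.linalg.norm(P-np.roll(P,1,0),axis=1)))
print("tip S",r(at_z(S,*f(200,48,232,218),134)),"T",r(at_z(T,*f(213,146,326,147),134)))
for n,p in(("short S",at_z(S,452,148,35)),("pb T",at_z(T,296,128,40)),("hammer T",at_z(T,460,190,20)),("redsl",at_z(T,246,190,80)),("cup",at_z(T,209,239,42)),("redshaft",at_z(T,388,262,130))):print(n,r(p))
E
```

```text
sleeve S [502.3, 74.7, 80.0] T [500.8, 76.2, 80.0]
S [[472.0, -221.0], [511.2, -112.1], [618.5, -149.9], [578.9, -258.4]] [545.1, -185.3] [113.2, 115.7, 113.7, 115.5]
T [[618.7, -148.9], [583.3, -258.7], [470.2, -219.9], [509.5, -109.1]] [545.4, -184.1] [116.2, 115.4, 119.6, 117.5]
tip S [549.3, -182.0, 134.0] T [548.0, -179.3, 134.0]
short S [619.4, 296.0, 35.0]
pb T [704.6, 27.1, 40.0]
hammer T [531.5, -411.3, 20.0]
redsl [539.9, 156.1, 80.0]
cup [414.3, 261.2, 42.0]
redshaft [354.1, -197.5, 130.0]
```

```bash
cat >> h.py <<'E'
from scipy.spatial.transform import Rotation as R
def rot(st): q=st["tool_rot"];return R.from_quat([q[1],q[2],q[3],q[0]])
def togo(st,target): return np.round(rot(st).inv().apply(np.array(target)-st["eef_pos"])/10,2)
E
python3 - <<'E'
from cell import robot
from h import *
s=robot.snapshot("wrist");st=robot.sense();r=rot(st)
print(np.round(s["intrinsics"],1).tolist());P=np.array(s["pose"])
print(np.round(r.inv().apply(P[:3,3]-st["eef_pos"]),1),np.round(r.as_matrix().T@P[:3,:3],3).tolist())
print(togo(st,[480,-185,280]),np.round(r.as_matrix(),3).tolist())
E
```

```text
[[354.1, 0.0, 320.3], [0.0, 354.1, 199.2], [0.0, 0.0, 1.0]]
[ 7.660e+01 -1.000e-01 -1.626e+02] [[-0.001, -0.961, -0.276], [1.0, -0.0, -0.001], [0.001, -0.276, 0.961]]
[ 37.37 -27.12  -5.77] [[0.925, 0.38, -0.001], [0.38, -0.925, 0.001], [-0.0, -0.001, -1.0]]
```

Request:
move_arm([
  [0,0,0,1.5,-0.9,-0.3,-1],
  [0,0,0,3,-1.7,-0.5,-1],
  [0,0,0,3.5,-2,-0.5,-1],
  [0,0,0,3.5,-2,-0.5,-1],
  [0,0,0,3.5,-2,-0.5,-1],
  [0,0,0,3.5,-2,-0.5,-1],
  [0,0,0,3.5,-2,0,-1],
  [0,0,0,3.5,-2,0,-1],
  [0,0,0,3.5,-2,0,-1],
  [0,0,0,3.5,-2,0,-1],
  [0,0,0,3.5,-2,0,-1],
  [0,0,0,3.5,-2,0,-1],
  [0,0,0,2,-1.2,0,-1],
  [0,0,0,1,-0.6,0,-1],
  [0,0,0,0,0,0,-1],
  [0,0,0,0,0,0,-1],
  [0,0,0,0,0,0,-1],
])

```text
time_s: 1.85
eef_pos: [536.9, -192.6, 250.7]
tool_rot: [0.0, 0.981, 0.192, -0.0]
force: [-0.3, 0.7, 0.4]
opening: 87.8
finger_force: 0.0
```

```bash
python3 - <<'E'
from cell import robot
from h import *
s=robot.snapshot("wrist");st=robot.sense();pickle.dump((s,st),open("w1.pkl","wb"))
print(st["time_s"],st["eef_pos"],st["joint_vel"].max())
u,v=proj(s,[545,-185,60]);u,v=int(u),int(v);print(u,v)
cv2.imwrite("pics/w1.png",cv2.convertScaleAbs(cv2.resize(s["color"],(800,500),interpolation=cv2.INTER_CUBIC),alpha=1.4))
print(togo(st,[501.5,75.5,160]))
E
```

```text
1.9 [ 537.010645   -192.53695598  250.72688301] 0.0016727807524860206
316 165
[  6.84 -26.16   9.06]
```

View pics/w1.png

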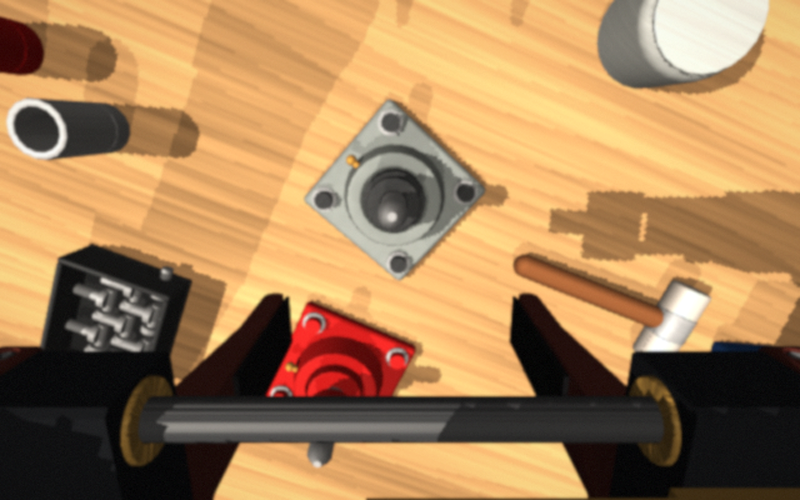

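The unit is at about (394,190) in the 800-px view, and the shaft tip at about (390,212). I'll enlarge it for the lean.

```bash
python3 - <<'E'
from h import *
s,st=pickle.load(open("w1.pkl","rb"))
cv2.imwrite("pics/w1c.png",crop(s["color"],316,152,160,150,4)[:600,:])
E
```

```text
(no output)
```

View pics/w1c.png

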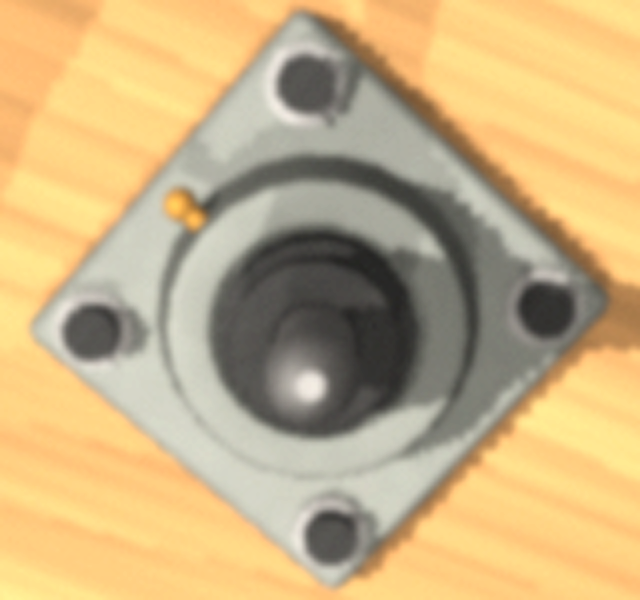

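```bash
python3 - <<'E'
from h import *
s,st=pickle.load(open("w1.pkl","rb"))
f=lambda x,y:(236+(x+.5)/4-.5,77+(y+.5)/4-.5)
P=np.array([at_z(s,*f(*q),14)[:2] for q in[(302,10),(607,300),(332,587),(33,330)]])
print(P.round(1).tolist(),P.mean(0),np.linalg.norm(P-np.roll(P,1,0),axis=1))
print("boss",at_z(s,*f(317.5,327.5),40));print("tip",at_z(s,*f(311,386),135))
# predictions
for z,r in((135,0),(40,0)):print(z,(np.array(proj(s,[545.2,-184.7,z]))-[236,77]+.5)*4-.5)
print("sleeve top centre",at_z(s,38/1.25,128/1.25,80))
E
```

```text
[[621.4, -147.3], [581.8, -255.8], [472.7, -216.3], [512.5, -108.4]] [ 547.10234482 -181.95455323] [115.6072733  115.56170764 115.99159274 114.91756437]
boss [ 547.84761936 -181.75566656   40.        ]
tip [ 551.69493748 -180.28756452  135.        ]
135 [319.31853675 423.35754891]
40 [324.04793306 340.7878382 ]
sleeve top centre [504.39686199  78.71884451  80.        ]
```

Request:
move_arm([
  [0,0,0,0.3,-1.2,0.2,-1],
  [0,0,0,0.8,-3,1.2,-1],
  [0,0,0,1,-3.8,1.5,-1],
  [0,0,0,1,-3.8,1.5,-1],
  [0,0,0,1,-3.8,1.5,-1],
  [0,0,0,1,-3.8,1.5,-1],
  [0,0,0,1,-3.8,1.5,-1],
  [0,0,0,0.7,-2.2,0.9,-1],
  [0,0,0,0.17,-0.83,0.3,-1],
  [0,0,0,0,0,0,-1],
  [0,0,0,0,0,0,-1],
  [0,0,0,0,0,0,-1],
])

```text
time_s: 3.1
eef_pos: [503.2, 76.4, 150.1]
tool_rot: [0.0, 0.981, 0.192, 0.0]
force: [0.1, -0.7, 0.3]
opening: 87.8
finger_force: 0.0
```

```bash
python3 - <<'E'
from cell import robot
from h import *
s=robot.snapshot("wrist");st=robot.sense();pickle.dump((s,st),open("w2.pkl","wb"))
print(st["time_s"],st["eef_pos"],togo(st,[502.4,76.6,36]),proj(s,[502.4,76.6,80]))
cv2.imwrite("pics/w2.png",cv2.convertScaleAbs(s["color"],alpha=1.4))
E
```

```text
3.15 [503.20118096  76.55451758 150.07509306] [-0.08 -0.04 11.41] [319.98060694 213.81254421]
```

View pics/w2.png

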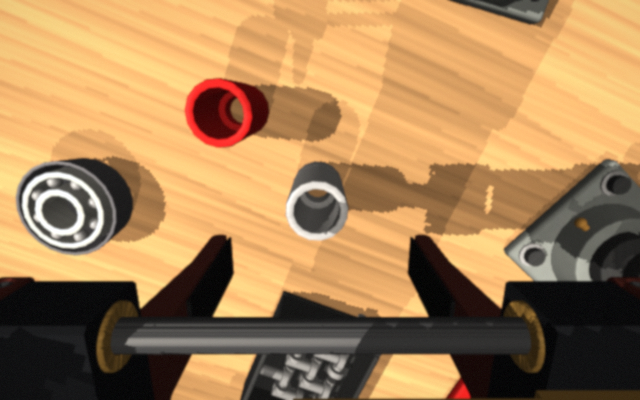

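The sleeve rim is at (318,209), centred between the fingertips at (231,240) and (410,240), with the red one clear at (220,112). Descending to grasp.

Request:
move_arm([
  [0,0,0,0.1,-0.15,1,-1],
  [0,0,0,0,0,2,-1],
  [0,0,0,0,0,2.4,-1],
  [0,0,0,0,0,2.5,-1],
  [0,0,0,0,0,2,-1],
  [0,0,0,0,0,1,-1],
  [0,0,0,0,0,0.5,-1],
  [0,0,0,0,0,0,-1],
  [0,0,0,0,0,0,0],
  [0,0,0,0,0,0,0.2],
  [0,0,0,0,0,0,0.4],
  [0,0,0,0,0,0,0.6],
  [0,0,0,0,0,0,1],
  [0,0,0,0,0,0,1],
  [0,0,0,0,0,0,1],
], newtons=30)

```text
time_s: 4.65
eef_pos: [503.2, 79.9, 35.8]
tool_rot: [0.0, 0.981, 0.194, 0.0]
force: [-0.1, -0.8, 0.7]
opening: 44.3
finger_force: 30.0
```

Request:
move_arm([
  [0,0,0,0,0,-0.5,1],
  [0,0,0,0,0,-1.5,1],
  [0,0,0,0,0,-3,1],
  [0,0,0,0,0,-3,1],
  [0,0,0,0,0,-3,1],
  [0,0,0,0,0,-3,1],
  [0,0,0,0,1,-2,1],
  [0,0,0,-0.5,2.5,-1,1],
  [0,0,0,-0.9,4,-0.5,1],
  [0,0,0,-0.9,4,0,1],
  [0,0,0,-0.9,4,0,1],
  [0,0,0,-0.9,4,0,1],
  [0,0,0,-0.8,3.2,0,1],
  [0,0,0,-0.3,2,0,1],
  [0,0,0,0,1.1,0,1],
  [0,0,0,0,0,0,1],
  [0,0,0,0,0,0,1],
  [0,0,0,0,0,0,1],
])

```text
time_s: 6.45
eef_pos: [552.9, -176.5, 210.6]
tool_rot: [-0.0, 0.981, 0.195, -0.0]
force: [-0.6, 0.6, -2.1]
opening: 44.3
finger_force: 30.0
```

```bash
python3 - <<'E'
from cell import robot
from h import *
w=robot.snapshot("wrist");S=robot.snapshot("scene");T=robot.snapshot("top");st=robot.sense();pickle.dump((w,S,T,st),open("a3.pkl","wb"))
print(st["time_s"],st["eef_pos"],st["force"],st["opening"],rot(st).as_matrix().round(3).tolist())
u,v=proj(S,[549,-181,150]).astype(int);print(u,v)
a=crop(S["color"],u,v,100,150,4);b=crop(w["color"],320,230,100,150,4)
print("origin S",u-50,v-75)
cv2.imwrite("pics/a3.png",np.hstack([a,b]))
E
```

```text
6.6 [ 553.01125361 -177.26005991  210.83095214] [ 0.57531991  0.62987198 -3.04585452] 44.39707245787109 [[0.924, 0.382, 0.0], [0.382, -0.924, 0.0], [0.0, -0.0, -1.0]]
281 224
origin S 231 149
```

View pics/a3.png

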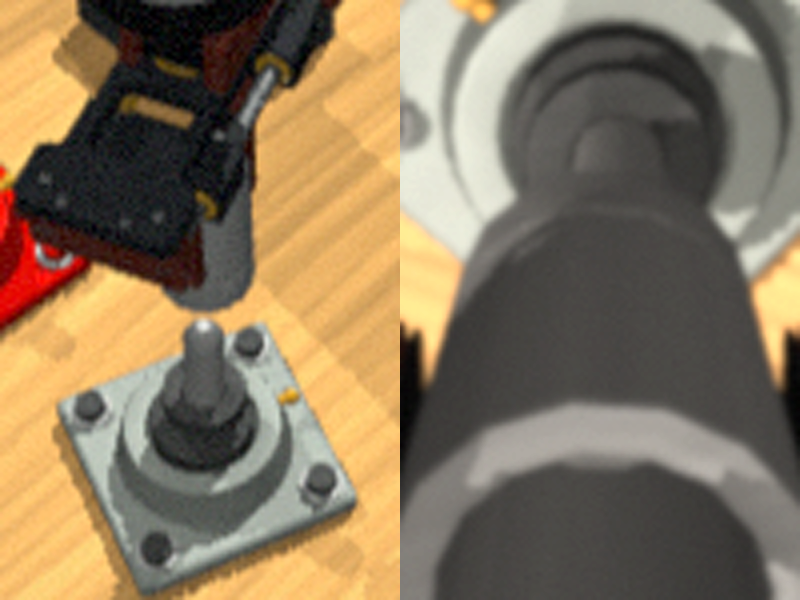

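```bash
python3 - <<'E'
from h import *
w,S,T,st=pickle.load(open("a3.pkl","rb"));r=rot(st)
f=lambda x,y,o:(o[0]+(x+.5)/4-.5,o[1]+(y+.5)/4-.5)
tip=at_z(S,*f(202,326,(231,149)),135); p=proj(S,[553,-177.3,175])
print("tip",tip,"pred sleeve bottom crop",(p-[231,149]+.5)*4-.5)
# silhouette of bottom circle predicted
c=np.array([proj(S,[553+22*np.cos(a),-177.3+22*np.sin(a),175]) for a in np.linspace(0,6.28,60)]);c=(c-[231,149]+.5)*4
print("x",c[:,0].min(),c[:,0].max(),"y max",c[:,1].max())
print("tool-frame tip rel TCP",r.inv().apply(tip-st["eef_pos"]))
# lift of 1mm world x / y on pixel
for d in([1,0,0],[0,1,0]):print((proj(S,np.array([553,-177.3,175])+d)-p)*4)
cv2.imwrite("pics/t3.png",crop(T["color"],378,190,100,75,8))
E
```

```text
tip [ 549.93710445 -183.8308577   135.        ] pred sleeve bottom crop [212.75527354 273.69144493]
x 164.12375611593984 262.26470202909627 y max 315.5374088001895
tool-frame tip rel TCP [-5.3628642   4.9093332  75.82939545]
[1.53161008 1.30655826]
[ 1.62380019 -1.31636852]
```

Request:
move_arm([
  [0,0,0,0,0.1,0.5,1],
  [0,0,0,0,0.1,0.8,1],
  [0,0,0,-0.1,0.15,0.8,1],
  [0,0,0,0,0,0.5,1],
  [0,0,0,0,0,0.2,1],
  [0,0,0,0,0,0,1],
  [0,0,0,0,0,0,1],
  [0,0,0,0,0,0,1],
  [0,0,0,0,0,0,1],
])

```text
time_s: 7.5
eef_pos: [553.6, -182.1, 183.0]
tool_rot: [0.0, 0.981, 0.194, 0.0]
force: [-0.2, -0.0, -3.0]
opening: 44.1
finger_force: 30.0
```

```bash
python3 - <<'E'
from cell import robot
from h import *
w=robot.snapshot("wrist");S=robot.snapshot("scene");st=robot.sense();pickle.dump((w,S,st),open("a4.pkl","wb"))
print(st["time_s"],st["eef_pos"],st["force"])
u,v=282,232
a=crop(S["color"],u,v,66,100,6);b=crop(w["color"],320,210,66,100,6)
cv2.imwrite("pics/a4.png",np.hstack([a,b]));print("orig S",u-33,v-50)
e=st["eef_pos"]
c=np.array([proj(S,e+[22*np.cos(t),22*np.sin(t),-36]) for t in np.linspace(0,6.28,60)]);c=(c-[u-33,v-50]+.5)*6
print(c.min(0),c.max(0))
E
```

```text
7.6 [ 553.49106275 -182.07922858  182.86503049] [-0.70373018 -1.33668044 -3.08427758]
orig S 249 182
[133.84476994 214.65135981] [277.79875145 335.98199233]
```

View pics/a4.png

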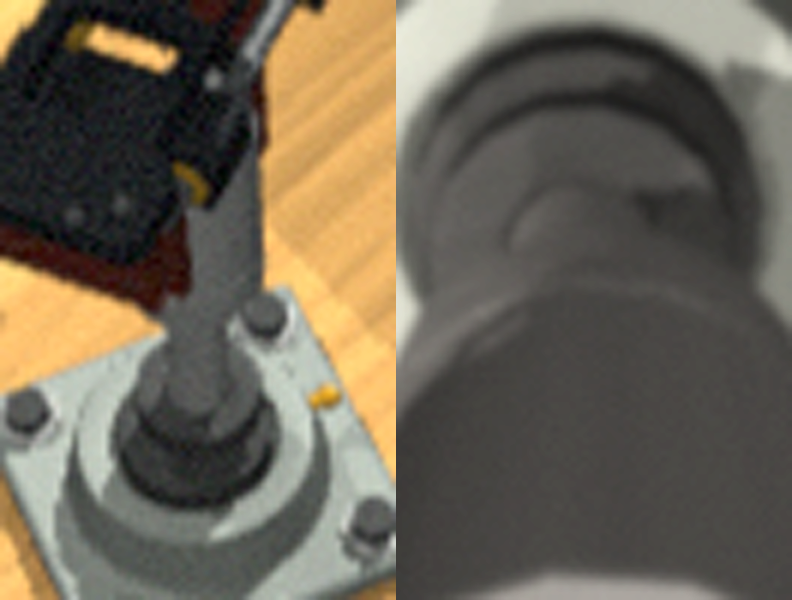

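Request:
move_arm([
  [0,0,0,0.1,-0.15,0.2,1],
  [0,0,0,0,0,0.4,1],
  [0,0,0,0,0,0.3,1],
  [0,0,0,0,0,0.2,1],
  [0,0,0,0,0,0.2,1],
  [0,0,0,0,0,0.2,1],
  [0,0,0,0,0,0.1,1],
  [0,0,0,0,0,0.1,1],
  [0,0,0,0,0,0,1],
  [0,0,0,0,0,0,1],
])

```text
time_s: 8.6
eef_pos: [553.8, -180.3, 165.7]
tool_rot: [0.0, 0.981, 0.194, 0.0]
force: [0.7, 0.1, -3.9]
opening: 44.0
finger_force: 30.0
```

Request:
move_arm([
  [0,0,0,0,0,0.1,1],
  [0,0,0,0,0,0.1,1],
  [0,0,0,0,0,0.1,1],
  [0,0,0,0,0,0,1],
  [0,0,0,0,0,0,1],
])

```text
time_s: 9.1
eef_pos: [553.7, -180.3, 162.6]
tool_rot: [-0.0, 0.981, 0.194, -0.0]
force: [0.1, -0.2, -3.9]
opening: 44.0
finger_force: 30.0
```

Request:
move_arm([
  [0,0,0,0,0,0.1,1],
  [0,0,0,0,0,0.1,1],
  [0,0,0,0,0,0,1],
  [0,0,0,0,0,0,1],
])

```text
time_s: 9.5
eef_pos: [553.2, -180.4, 160.4]
tool_rot: [-0.0, 0.981, 0.194, -0.0]
force: [-2.7, 0.2, -3.2]
opening: 44.2
finger_force: 30.0
```

Request:
move_arm([
  [0,0,0,-0.06,-0.02,0,1],
  [0,0,0,-0.06,-0.02,0,1],
  [0,0,0,0,0,0,1],
  [0,0,0,0,0,0,1],
])

```text
time_s: 9.9
eef_pos: [552.7, -180.3, 160.8]
tool_rot: [0.0, 0.981, 0.194, 0.0]
force: [-0.0, -0.2, -3.5]
opening: 44.6
finger_force: 30.0
```

```bash
cat > q.py <<'E'
from cell import robot
from h import *
st=robot.sense();r=rot(st);o=np.array([0,0,-3.5])
print(st["time_s"],"eef",st["eef_pos"].round(2),"F",st["force"].round(1),"F tool",r.inv().apply(st["force"]-o).round(1),"M",st["wrist_torque"].round(2))
E
python3 q.py
```

```text
9.9 eef [ 552.72 -180.3   160.77] F [-0.  -0.2 -3.5] F tool [-0.1  0.2 -0. ] M [-0.01  0.04 -0.05]
```

Request:
move_arm([
  [0,0,0,-0.01,0,0.1,1],
  [0,0,0,-0.01,0,0.1,1],
  [0,0,0,0,0,0.1,1],
  [0,0,0,-0.01,0,0.1,1],
  [0,0,0,0,0,0,1],
])

```text
time_s: 10.4
eef_pos: [552.1, -180.4, 156.4]
tool_rot: [-0.0, 0.981, 0.194, -0.0]
force: [0.1, -0.5, -3.7]
opening: 44.0
finger_force: 30.0
```

Request:
move_arm([
  [0,0,0,-0.01,0,0.1,1],
  [0,0,0,0,0,0.1,1],
  [0,0,0,-0.01,0,0.1,1],
  [0,0,0,0,0,0,1],
])

```text
time_s: 10.8
eef_pos: [551.9, -180.6, 153.5]
tool_rot: [-0.0, 0.981, 0.194, -0.0]
force: [0.0, 0.4, -3.5]
opening: 44.2
finger_force: 30.0
```

Request:
move_arm([
  [0,0,0,0,0,0.1,1],
  [0,0,0,-0.01,0,0.1,1],
  [0,0,0,0,0,0.1,1],
  [0,0,0,-0.01,0,0.1,1],
  [0,0,0,0,0,0.1,1],
  [0,0,0,0,0,0,1],
])

```text
time_s: 11.4
eef_pos: [551.7, -180.7, 148.5]
tool_rot: [-0.0, 0.981, 0.194, -0.0]
force: [-0.5, -0.3, -3.2]
opening: 44.3
finger_force: 30.0
```

Request:
move_arm([
  [0,0,0,0,0,0.1,1],
  [0,0,0,-0.01,0,0.1,1],
  [0,0,0,0,0,0.1,1],
  [0,0,0,-0.01,0,0.1,1],
  [0,0,0,0,0,0,1],
])

```text
time_s: 11.9
eef_pos: [551.5, -180.7, 144.4]
tool_rot: [-0.0, 0.981, 0.194, -0.0]
force: [-0.7, -0.6, -4.0]
opening: 44.5
finger_force: 30.0
```

Request:
move_arm([
  [0,0,0,-0.02,0,0.1,1],
  [0,0,0,-0.01,0,0.1,1],
  [0,0,0,-0.01,0,0.1,1],
  [0,0,0,-0.01,0,0.1,1],
  [0,0,0,0,0,0,1],
])

```text
time_s: 12.4
eef_pos: [551.0, -180.9, 140.4]
tool_rot: [-0.0, 0.981, 0.194, -0.0]
force: [0.0, -0.5, -3.4]
opening: 44.3
finger_force: 30.0
```

Request:
move_arm([
  [0,0,0,-0.01,0,0.1,1],
  [0,0,0,0,0,0.1,1],
  [0,0,0,-0.01,0,0.1,1],
  [0,0,0,0,0,0.1,1],
  [0,0,0,0,0,0,1],
])

```text
time_s: 12.9
eef_pos: [550.9, -181.0, 136.5]
tool_rot: [-0.0, 0.981, 0.194, -0.0]
force: [0.4, -0.1, -3.1]
opening: 43.9
finger_force: 30.0
```

Request:
move_arm([
  [0,0,0,0,0,0.1,1],
  [0,0,0,-0.01,0,0.1,1],
  [0,0,0,0,0,0.1,1],
  [0,0,0,-0.01,0,0.1,1],
  [0,0,0,0,0,0.1,1],
  [0,0,0,0,0,0,1],
])

```text
time_s: 13.5
eef_pos: [550.7, -181.0, 131.5]
tool_rot: [-0.0, 0.981, 0.194, -0.0]
force: [-0.1, 0.7, -3.4]
opening: 44.1
finger_force: 30.0
```

Request:
move_arm([
  [0,0,0,-0.01,0,0.1,1],
  [0,0,0,0,0,0.1,1],
  [0,0,0,-0.01,0,0.1,1],
  [0,0,0,0,0,0.1,1],
  [0,0,0,0,0,0,1],
])

```text
time_s: 14.0
eef_pos: [550.5, -181.1, 127.5]
tool_rot: [-0.0, 0.981, 0.194, -0.0]
force: [-0.2, -0.2, -3.8]
opening: 44.2
finger_force: 30.0
```

Request:
move_arm([
  [0,0,0,-0.01,0,0.1,1],
  [0,0,0,0,0,0.1,1],
  [0,0,0,-0.01,0,0.1,1],
  [0,0,0,0,0,0.1,1],
  [0,0,0,0,0,0,1],
])

```text
time_s: 14.5
eef_pos: [550.3, -181.2, 123.5]
tool_rot: [-0.0, 0.981, 0.194, -0.0]
force: [0.2, 0.1, -2.8]
opening: 44.2
finger_force: 30.0
```

Request:
move_arm([
  [0,-0.6,0,0.03,0,0,1],
  [0,-0.6,0,0.03,0,0,1],
  [0,-0.6,0,0.03,0,0,1],
  [0,-0.6,0,0.03,0,0,1],
  [0,0,0,0,0,0,1],
])

```text
time_s: 15.0
eef_pos: [552.0, -180.4, 123.6]
tool_rot: [0.004, 0.981, 0.194, -0.021]
force: [-0.6, 0.4, -2.8]
opening: 44.2
finger_force: 30.0
```

```bash
python3 q.py
```

```text
15.0 eef [ 552.   -180.35  123.56] F [-0.6  0.4 -2.8] F tool [-0.5 -0.6 -0.7] M [ 0.08 -0.05  0.01]
```

Request:
move_arm([
  [0,0,0,0,0,0.1,1],
  [0,0,0,0,0,0.1,1],
  [0,0,0,0,0,0.1,1],
  [0,0,0,0,0,0.1,1],
  [0,0,0,0,0,0.1,1],
  [0,0,0,0,0,0,1],
])

```text
time_s: 15.6
eef_pos: [551.2, -180.9, 118.4]
tool_rot: [0.004, 0.981, 0.194, -0.021]
force: [-0.1, 1.0, -2.6]
opening: 44.2
finger_force: 30.0
```

Request:
move_arm([
  [0,0,0,0,0,0.1,1],
  [0,0,0,0,0,0.1,1],
  [0,0,0,0,0,0.1,1],
  [0,0,0,0,0,0,1],
])

```text
time_s: 16.0
eef_pos: [551.1, -180.9, 115.5]
tool_rot: [0.004, 0.981, 0.194, -0.021]
force: [1.1, -0.2, -3.5]
opening: 44.1
finger_force: 30.0
```

Request:
move_arm([
  [0,0,0,0,0,0.1,1],
  [0,0,0,0,0,0.1,1],
  [0,0,0,0,0,0.1,1],
  [0,0,0,0,0,0,1],
])

```text
time_s: 16.4
eef_pos: [551.0, -181.0, 112.5]
tool_rot: [0.004, 0.981, 0.194, -0.021]
force: [-0.5, -0.3, -3.3]
opening: 44.2
finger_force: 30.0
```

Request:
move_arm([
  [0,0,0,0,0,0.1,1],
  [0,0,0,0,0,0.1,1],
  [0,0,0,0,0,0,1],
])

```text
time_s: 16.7
eef_pos: [551.4, -180.9, 111.4]
tool_rot: [0.004, 0.981, 0.194, -0.02]
force: [-1.7, 1.4, 3.7]
opening: 44.1
finger_force: 30.0
```

Request:
move_arm([
  [0,0,0,0,0,0.1,1],
  [0,0,0,0,0,0.1,1],
  [0,0,0,0,0,0,1],
])

```text
time_s: 17.0
eef_pos: [551.4, -181.0, 109.6]
tool_rot: [0.004, 0.981, 0.194, -0.02]
force: [-2.2, 0.7, 5.4]
opening: 43.9
finger_force: 30.0
```

Request:
move_arm([
  [0,0,0,0,0,0.1,1],
  [0,0,0,0,0,0.1,1],
  [0,0,0,0,0,0,1],
])

```text
time_s: 17.3
eef_pos: [551.3, -181.0, 107.7]
tool_rot: [0.004, 0.981, 0.194, -0.02]
force: [-1.5, 0.5, 6.0]
opening: 44.3
finger_force: 30.0
```

Request:
move_arm([
  [0,0,0,0,0,0.1,1],
  [0,0,0,0,0,0.1,1],
  [0,0,0,0,0,0.1,1],
  [0,0,0,0,0,0,1],
])

```text
time_s: 17.7
eef_pos: [551.2, -181.0, 104.7]
tool_rot: [0.004, 0.981, 0.194, -0.02]
force: [-2.3, 1.3, 6.6]
opening: 44.2
finger_force: 30.0
```

Request:
move_arm([
  [0,0,0,0,0,0.1,1],
  [0,0,0,0,0,0.1,1],
  [0,0,0,0,0,0.1,1],
  [0,0,0,0,0,0,1],
])

```text
time_s: 18.1
eef_pos: [551.0, -181.1, 101.6]
tool_rot: [0.004, 0.981, 0.194, -0.02]
force: [-2.1, 0.5, 5.7]
opening: 44.1
finger_force: 30.0
```

Request:
move_arm([
  [0,0,0,0,0,0.1,1],
  [0,0,0,0,0,0.1,1],
  [0,0,0,0,0,0,1],
])

```text
time_s: 18.4
eef_pos: [550.9, -181.1, 99.6]
tool_rot: [0.004, 0.981, 0.194, -0.02]
force: [-1.2, 0.9, 6.2]
opening: 44.2
finger_force: 30.0
```

Request:
move_arm([
  [0,0,0,0,0,0.1,1],
  [0,0,0,0,0,0.1,1],
  [0,0,0,0,0,0,1],
])

```text
time_s: 18.7
eef_pos: [550.9, -181.1, 97.6]
tool_rot: [0.004, 0.981, 0.194, -0.02]
force: [-1.1, 1.4, 6.3]
opening: 44.2
finger_force: 30.0
```

Request:
move_arm([
  [0,0,0,0,0,0.05,1],
  [0,0,0,0,0,0.05,1],
  [0,0,0,0,0,0,1],
])

```text
time_s: 19.0
eef_pos: [550.8, -181.1, 96.7]
tool_rot: [0.004, 0.981, 0.194, -0.02]
force: [-2.4, 2.2, 6.7]
opening: 44.3
finger_force: 30.0
```

Request:
move_arm([
  [0,0,0,0,0,0.05,1],
  [0,0,0,0,0,0,1],
  [0,0,0,0,0,0,1],
])

```text
time_s: 19.3
eef_pos: [550.9, -181.2, 96.2]
tool_rot: [0.004, 0.981, 0.194, -0.02]
force: [-2.3, 0.5, 7.7]
opening: 44.2
finger_force: 30.0
```

Request:
move_arm([
  [0,0,0,0,0,0.05,1],
  [0,0,0,0,0,0,1],
  [0,0,0,0,0,0,1],
])

```text
time_s: 19.6
eef_pos: [550.8, -181.2, 95.7]
tool_rot: [0.004, 0.981, 0.194, -0.02]
force: [-1.7, 1.2, 7.5]
opening: 44.2
finger_force: 30.0
```

Request:
move_arm([
  [0,0,0,0,0,0.05,1],
  [0,0,0,0,0,0,1],
  [0,0,0,0,0,0,1],
])

```text
time_s: 19.9
eef_pos: [550.8, -181.2, 95.4]
tool_rot: [0.004, 0.981, 0.194, -0.02]
force: [-3.8, 1.6, 9.5]
opening: 44.2
finger_force: 30.0
```

Request:
move_arm([
  [0,0,0,0,0,0.05,1],
  [0,0,0,0,0,0,1],
  [0,0,0,0,0,0,1],
])

```text
time_s: 20.2
eef_pos: [550.9, -181.2, 95.4]
tool_rot: [0.004, 0.981, 0.194, -0.02]
force: [-3.1, 1.6, 12.7]
opening: 44.2
finger_force: 30.0
```

Request:
move_arm([
  [0,0,0,0,0,0.03,1],
  [0,0,0,0,0,0,1],
  [0,0,0,0,0,0,1],
])

```text
time_s: 20.5
eef_pos: [551.0, -181.1, 95.3]
tool_rot: [0.004, 0.981, 0.194, -0.02]
force: [-5.0, 1.3, 14.9]
opening: 44.6
finger_force: 30.0
```

Hard stop felt: the collar is home. I'll relieve the load, then release.

Request:
move_arm([
  [0,0,0,-0.03,0,-0.08,1],
  [0,0,0,-0.03,0,-0.08,1],
  [0,0,0,0,0,0,1],
  [0,0,0,0,0,0,1],
], newtons=10)

```text
time_s: 20.9
eef_pos: [550.4, -181.5, 95.3]
tool_rot: [0.004, 0.981, 0.194, -0.02]
force: [-0.0, 0.7, 2.4]
opening: 44.2
finger_force: 10.0
```

```bash
python3 q.py
```

```text
20.9 eef [ 550.45 -181.48   95.25] F [-0.   0.7  2.4] F tool [-0.  -0.6 -5.9] M [ 0.14 -0.29  0.04]
```

Request:
move_arm([
  [0,0,0,0,0,-0.05,0],
  [0,0,0,0,0,0,-0.2],
  [0,0,0,0,0,0,-0.5],
  [0,0,0,0,0,0,-0.8],
  [0,0,0,0,0,0,-0.8],
  [0,0,0,0,0,0,-0.8],
])

```text
time_s: 21.5
eef_pos: [549.8, -181.5, 95.4]
tool_rot: [0.004, 0.981, 0.194, -0.021]
force: [-1.1, 0.3, -1.0]
opening: 78.4
finger_force: 0.0
```

Request:
move_arm([
  [0,0,0,0,0,-0.3,-0.8],
  [0,0,0,0,0,-0.8,-0.8],
  [0,0,0,0,0,-1,-0.8],
  [0,0,0,0,0,-1.5,-0.8],
  [0,0,0,0,0,-2,-0.8],
  [0,0,0,0,0,-2,-0.8],
  [0,0,0,0,0,-2,-0.8],
  [0,0,0,0,0,-2,-0.8],
  [0,0,0,-3,0,-1,-0.8],
  [0,0,0,-4,0,0,-0.8],
  [0,0,0,-4,0,0,-0.8],
  [0,0,0,-2,0,0,-0.8],
  [0,0,0,0,0,0,-0.8],
  [0,0,0,0,0,0,-0.8],
  [0,0,0,0,0,0,-0.8],
])

```text
time_s: 23.0
eef_pos: [435.9, -228.1, 227.3]
tool_rot: [0.004, 0.981, 0.194, -0.02]
force: [-0.5, -0.1, 0.0]
opening: 79.1
finger_force: 0.0
```

```bash
python3 - <<'E'
from cell import robot
from h import *
S=robot.snapshot("scene");w=robot.snapshot("wrist");st=robot.sense()
print(st["time_s"],st["eef_pos"],st["force"])
a=crop(S["color"],282,245,100,110,4)
for z in(60,140):
    c=np.array([proj(S,[545.2+5*z/125*.8+22*np.cos(t),-184.7+22*np.sin(t),z]) for t in np.linspace(0,6.28,60)]);print(z,((c-[232,190])*4).min(0),((c-[232,190])*4).max(0))
b=cv2.resize(cv2.convertScaleAbs(w["color"],alpha=1.3)[0:400,170:470],(330,440))
cv2.imwrite("pics/fin.png",np.hstack([a,b]))
E
```

```text
23.1 [ 435.67668827 -228.07463928  226.80057949] [-0.30175813 -0.38271509  0.99914304]
60 [154.48576011 200.98296278] [243.56735745 278.34004301]
140 [146.44869496 115.77405361] [241.82259771 196.32072289]
```

View pics/fin.png

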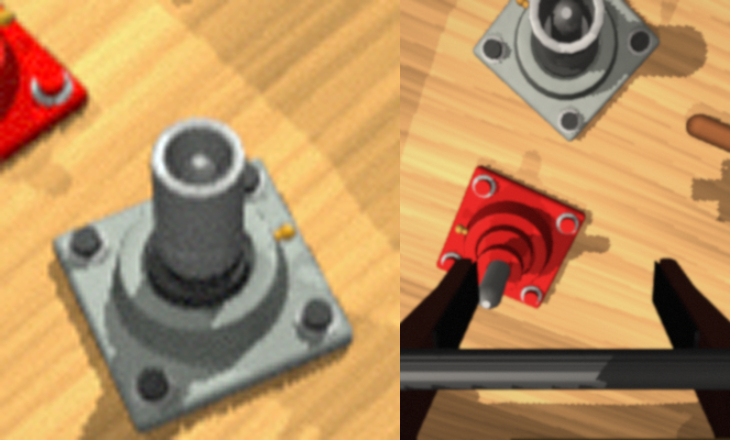

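The sleeve stands on the collar: its rim spans x 151–244 and y 117–197 in the crop, matching the prediction for a top at 140 mm. The hand is clear, so I'm handing in.

```bash
python3 -c "
from cell import robot
print(robot.hand_in())"
```

```text
the job is handed in; nothing more can be done
None
```

The sleeve stands released on the collar, which I pushed to its hard stop with about 18 N; I handed the job in at about 23 s, and the hand-in call gave no verdict.

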